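Unhook the narrow spatter plate from the guard and lay it in the cleaning tray

TASK

Three steel spatter plates hang by their lips on the sloping guard of the welding bench; the narrow one needs cleaning. Tilt its lower end up until the plate is about level, with its lip still hooked over the ledge bar, then lift the lip off the ledge and lay the plate flat, fin up, inside the open tray. Leave the two wide plates hanging.

Things in the scene. Friction and masses are not known exactly. Their poses are not given: they have to be found in the camera images.
- narrow_fin (a point): centre of the upright fin of the narrow steel plate (0.3 kg, 140 x 44 x 5 mm, hung sloping 25 deg, rising away from the robot). Axes: x up the slope, y across, z out of the top face. Fin 40 mm along x, 10 mm thick (pinch it here), 48 mm tall on the top face. Plate underside 29 mm below this point, lower end 35 mm to -x, upper end 105 mm to +x.
- narrow_nib (a point): middle of the free edge of the narrow plate's lip (nib), same axes. The lip is a 6 mm thick, full-width strip standing 16 mm down from the underside at the plate's upper end; it hooks behind the ledge bar. From the fin's centre it lies +102 mm in x and -45 mm in z.
- guard_ledge (a point): middle of the axis of the fixed guard's ledge bar: level, round, 16 mm thick, 310 mm long (along y), axis 80 mm above the bench; x to the far, uphill side, z up. Three plates, 92 mm apart in any order, rest on it and on a like bar 100 mm downhill, lips hooked over its far side. Turned about this axis, a plate tilts without leaving the ledge.
- tray_in (a point): centre of the inner floor, 4 mm above the bench, of the fixed open aluminium tray: 230 mm (tray x) by 150 mm (tray y) outside, walls 4 mm thick, rim 25 mm above the bench, empty. z up.
- wide_a_fin (a point): fin centre of a wide plate, same axes: like the narrow plate (140 mm long, same fin and lip) but 76 mm wide. It stays hung where it is.
- wide_b_fin (a point): fin centre of the other wide plate, same axes: like the narrow plate (140 mm long, same fin and lip) but 76 mm wide. It stays hung where it is.

How it is judged:
By the outcome, as a careful person would: the job done as asked, in the order asked, and still so for the second after the job is handed in, with the robot touching nothing.
It also fails if it takes over 38 s, if anything falls off the work surface, if the arm or the gripper's body presses on something with over 40 N, if the wrist force passes 120 N, or if a joint passes its speed limit or range.

ROBOT

A 7-joint arm with a two-finger parallel gripper is mounted at the origin on the work surface. World frame = base frame: x ahead of the robot, y to its left, z up, the work surface at z = 0. Lengths are in mm, angles in rad, forces in N, time in s.
With the tool pointing down it reaches from about 400 to 850 mm from the base axis. Payload 10.4 kg.
Tool frame: the origin (TCP) lies midway between the tips of the shut fingers; the grasp point (between the pads) lies 19 mm behind it (manip.pinch_z is the distance from the TCP to the grasp point, in mm); x points along the fingers, y is the direction in which the jaws open and shut, and the axes are right-handed (so a half turn about x gives the same grasp; the last joint's range is limited). The gripper opens to 87 mm and grips with 3 to 60 N. Pads are 19 mm wide; open, the fingers measure 117 mm over their backs; the gripper's body (75 mm by 190 mm) begins 51 mm behind the grasp point.
Start: joints at [-1.272, 0.332, -0.065, 1.46, 0.022, 1.35, -0.088], TCP at [197.659, 592.944, 222.576] pointing down, gripper open.
Joint ranges: [-2.6, 2.6], [-0.5, 2.12], [-1.47, 1.34], [0.16, 2.42], [-1.27, 4.41], [0.06, 2.06], [-2.6, 2.6]. Speed limits (rad/s): [2.22, 2.22, 2.79, 2.79, 3.14, 3.14, 3.14].

INTERFACE

Orientations are given as a unit quaternion [w, x, y, z].
In Python, from cell import manip, imaging, workorder, models gives the robot as it stands.
- The arm moves only by the tool step_arm, never from a script. Its argument "motion" is one flat list of numbers, 7 for each row, row after row: the shift along the tool's x, y, z each as a share of 30 cm, from -1 to 1, then the turn, a rotation vector about the tool's x, y, z each as a share of pi/2 rad, from -1 to 1, then the gripper command: -1 is fully open, 1 is shut, values between are in proportion. In form: [x, y, z, rx, ry, rz, fingers, x, y, z, rx, ry, rz, fingers, ...]. A call has 1 to 12 rows; each row is the pose to reach, as a shift and turn from the pose commanded when the call began, along the tool's axes at that moment; what a row does not reach only later rows make up. A row lasts 1/10 s, in which the tool goes at most 50 mm and 8.59 degrees, less where a joint would pass 70% of its speed; a pose out of reach is approached as far as the arm can. A call with a number of a shift or a turn outside -1 to 1 is refused whole. A call with a gripper value outside its range is refused whole. The fingers move at their own pace and stop on an object; "squeeze" is the grip in N (left out, the last holds). Time passes only in rows, so rows that repeat a pose let the fingers close. It gives the time, the measured TCP pose, the force and the opening at its end, in the units of the state.
- manip.read_state(): the state, without advancing time (a new reading comes with each control period).
- imaging.grab_frame(name): name is "scene" or "top"; returns the picture (384x512x3 uint8, red, green, blue); there is no depth.
- imaging.camera_info(name): a dict with "fx", "fy", "cx", "cy" (pixels), "R" (3x3) and "t" (3): a world point X has camera coordinates R X + t. Camera axes: x right, y down, z forward; pixel columns grow to the right and rows downward; lengths in mm; the calibration is good to about 2 mm. A picture is of the moment at which its call begins. camera_info takes no time and is no camera call.
- workorder.close_job(): hands the job in, once; it reports no verdict.
Trained networks look in the newest picture that a camera, given by its name, has taken for a name from the list of things; names that differ only in an ending like _2 or _b are one class to them, and where a whole thing is asked for, a point or a joint stands for the part that bears it (a point fixed in the world has none). Each returns a list of dicts, best first, with "score" (0 to 1); they miss things now and then, are a little off and sometimes report something else, mostly with a low value. They report only what shows in the picture. A call takes as long as a camera call.
- models.outline_of(camera, name): "region" (384x512 bool, what is visible of it) and "extent" ([left, top, right, bottom] in pixels, round what is visible of it).
- models.mark_of(camera, name): "at" ([row, column] in pixels: a listed point, or the origin of a listed thing).
The state is a dict: "t": time; "q": joint angles; "joint_velocities": joint speeds; "tau": joint torques, N m; "tool_pos": TCP position; "eef_rot": TCP orientation; "contact_force": force on the tool from outside, world axes, zero at the start; "wrist_torque": the same for the moment, N m; "gripper_width": finger opening in mm.
Only numpy, scipy, OpenCV 4.12 (cv2) and the standard library are available. Lean on these libraries where they do the work, as an engineer would, in place of code of your own. Each camera call takes 0.05 s, during which the arm holds its last target.

## Working session

There is one attempt and no reset: what is moved stays moved. The work goes in short steps, Python scripts to look and compute and a tool call to move; the robot and the scene stay as the last step left them, time stands still between calls to the robot, and variables do not carry over. Pictures are saved under pics/ and viewed, and the job is handed in when it is done.

Besides the shell and the picture viewer there is one more tool, called after ">>>" as name(argument=value, ...) on one line, values as JSON. step_arm: Moves the arm, as the interface text tells. Its arguments: {"type":"object","properties":{"motion":{"type":"array","items":{"type":"number","minimum":-1,"maximum":1}},"squeeze":{"type":"number"}},"required":["motion"]}

```bash
mkdir -p pics; ls; cat > look.py <<'E'
import cv2,sys
from cell import manip,imaging,workorder,models
def snap(cam,fn):
    im=imaging.grab_frame(cam); cv2.imwrite('pics/'+fn,cv2.resize(im[:,:,::-1],(768,576),interpolation=cv2.INTER_CUBIC)); return im
E
python3 - <<'E'
from look import *
import numpy as np
for c in ['scene','top']:
    snap(c,c+'0.png'); i=imaging.camera_info(c); print(c,i)
    for n in ['narrow_fin','narrow_nib','guard_ledge','tray_in','wide_a_fin','wide_b_fin']:
        print(n,[(np.round(d['at'],1).tolist(),round(d['score'],2)) for d in models.mark_of(c,n)][:4])
print(manip.read_state())
E
```

```text
pics
scene {'fx': 414.3155257216648, 'fy': 414.3155257216648, 'cx': 252.96910878607397, 'cy': 194.59752839367818, 'R': array([[-0.38361785,  0.92347525, -0.00555085],
       [ 0.58831821,  0.23974937, -0.77227063],
       [-0.711842  , -0.29952246, -0.63526944]]), 't': array([ 255.18980436, -292.67372874, 1334.99300201])}
narrow_fin [([190.8, 334.8], 0.93)]
narrow_nib [([225.5, 331.3], 0.97), ([192.4, 339.5], 0.6)]
guard_ledge [([219.6, 331.2], 0.6), ([199.9, 383.5], 0.33)]
tray_in [([178.6, 169.2], 0.74)]
wide_a_fin [([183.0, 298.9], 0.68)]
wide_b_fin [([200.3, 386.8], 0.88)]
top {'fx': 472.936598117749, 'fy': 472.936598117749, 'cx': 257.5463316931697, 'cy': 188.12787824404856, 'R': array([[ 0.02141098, -0.99974319,  0.0074251 ],
       [-0.99687434, -0.02191328, -0.07590364],
       [ 0.07604685, -0.00577672, -0.99708751]]), 't': array([ -24.84815361,  562.09420695, 1188.82139994])}
narrow_fin [([199.6, 197.0], 0.94), ([157.9, 194.9], 0.25)]
narrow_nib [([155.2, 195.7], 0.57)]
guard_ledge [([160.9, 191.4], 0.74)]
tray_in [([197.2, 355.4], 0.82)]
wide_a_fin [([197.9, 236.9], 0.87), ([200.7, 200.0], 0.54)]
wide_b_fin [([203.7, 156.7], 0.83)]
{'t': 0.7, 'q': array([-1.27160408,  0.33218592, -0.0646847 ,  1.46014326,  0.02159344,
        1.34988171, -0.08850871]), 'joint_velocities': array([-0.00128864,  0.00028789,  0.00097868,  0.00077157,  0.00025126,
        0.001205  , -0.00212245]), 'tau': array([-4.15013510e-04, -6.22906137e+01,  2.44731107e-02, -3.90079808e+01,
       -6.10423135e-02,  3.15309735e-02,  1.76749921e-06]), 'tool_pos': array([197.65968958, 592.9306346 , 222.56360244]), 'eef_rot': array([ 0.69797035,  0.11331494,  0.69797507, -0.11326034]), 'contact_force': array([ 0.07049269, -0.6924761 , -0.13885523]), 'wrist_torque': array([-0.02036608, -0.03591735, -0.0304497 ]), 'gripper_width': 86.89044938790586}
```

View pics/scene0.png

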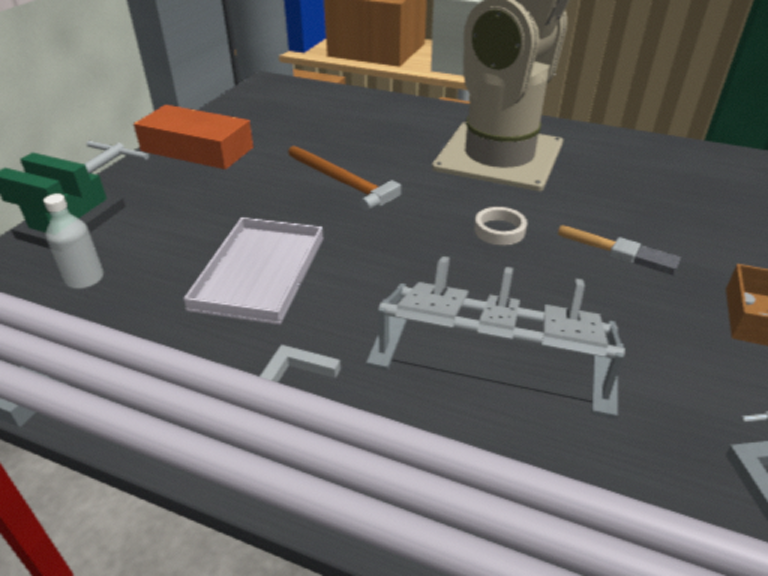

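View pics/top0.png

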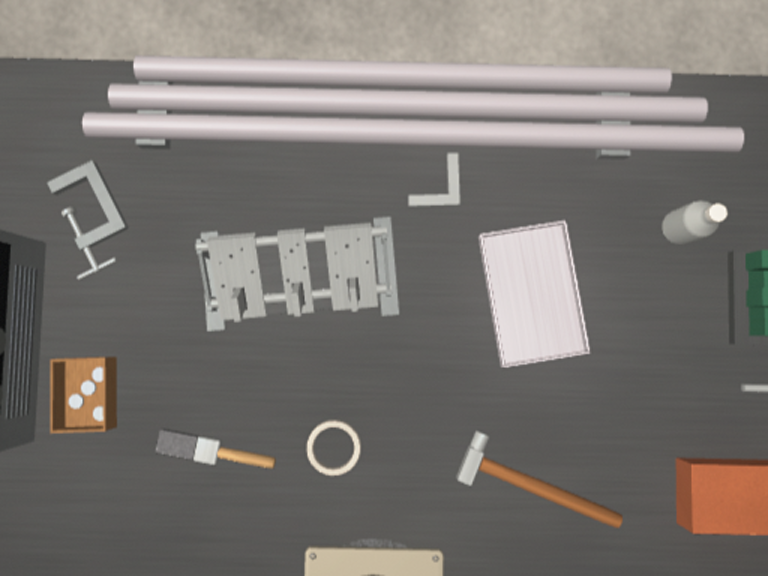

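The narrow plate is the middle one: its fin is at about (294,295) in the top view and (505,285) in the scene view. The tray is right of it at about (535,293) in the top view. Next I'll triangulate.

```bash
cat > geo.py <<'E'
import numpy as np,cv2
from cell import imaging
C={c:imaging.camera_info(c) for c in ['scene','top']}
def ray(c,rc):
    i=C[c];R=np.array(i['R']);d=R.T@np.array([(rc[1]-i['cx'])/i['fx'],(rc[0]-i['cy'])/i['fy'],1]);return -R.T@i['t'],d/np.linalg.norm(d)
def tri(a,b):
    A=np.zeros((3,3));v=np.zeros(3)
    rs=[ray('scene',a),ray('top',b)]
    for o,d in rs:
        P=np.eye(3)-np.outer(d,d);A+=P;v+=P@o
    X=np.linalg.solve(A,v);return X,[np.linalg.norm((np.eye(3)-np.outer(d,d))@(X-o)) for o,d in rs]
def atz(c,rc,z):
    o,d=ray(c,rc);return o+d*(z-o[2])/d[2]
def proj(c,X):
    i=C[c];p=np.array(i['R'])@X+i['t'];return np.array([i['fy']*p[1]/p[2]+i['cy'],i['fx']*p[0]/p[2]+i['cx']])
E
python3 - <<'E'
from geo import *; from look import *
from scipy.spatial.transform import Rotation as Ro
P=dict(nfin=([190.8,334.8],[199.6,197]),nib=([225.5,331.3],[155.2,195.7]),ledge=([219.6,331.2],[160.9,191.4]),tray=([178.6,169.2],[197.2,355.4]),
 wL=([200.3,386.8],[203.7,156.7]),wR=([183,298.9],[197.9,236.9]))
for k,(a,b) in P.items():
    X,e=tri(a,b);print(k,X.round(1),np.round(e,1))
Z=dict(nfin=75,ledge=80,tray=4,wL=75,wR=75)
for k,z in Z.items(): print(k,z,atz('scene',P[k][0],z).round(1),atz('top',P[k][1],z).round(1))
q=manip.read_state()['eef_rot'];print(Ro.from_quat(np.r_[q[1:],q[0]]).as_matrix().round(3))
for c in ['scene','top']:
    r=models.outline_of(c,'tray_in'); 
    if not r: r=models.outline_of(c,'tray'); 
    print(c,[(x['score'],x['extent']) for x in r])
    if r:
        m=r[0]['region'].astype(np.uint8); h,_=cv2.findContours(m,0,2);h=cv2.convexHull(max(h,key=cv2.contourArea))
        ap=cv2.approxPolyN(h,4)[0] if hasattr(cv2,'approxPolyN') else cv2.approxPolyDP(h,6,True)[:,0]
        Q=np.array([atz(c,(p[1],p[0]),25) for p in ap]);print(ap.tolist(),Q.round(0).tolist(),np.linalg.norm(np.diff(Q,axis=0),axis=1).round(0),Q.mean(0).round(1))
E
```

```text
nfin [527.7 132.5  74.4] [2.3 2.3]
nib [635.4 145.6  74. ] [4.2 4.2]
ledge [621.9 148.4  78.5] [2.5 2.5]
tray [ 547.1 -269.8    4.8] [3. 3.]
wL [514.9 234.7  71. ] [1.5 1.5]
wR [531.5  44.6  72.8] [7.3 7.3]
nfin 75 [529.2 130.4  75. ] [527.1 134.7  75. ]
ledge 80 [624.5 146.3  80. ] [621.2 150.7  80. ]
tray 4 [ 546.9 -273.5    4. ] [ 545.8 -267.3    4. ]
wL 75 [519.5 236.1  75. ] [515.  232.4  75. ]
wR 75 [532.1  52.3  75. ] [533.4  37.5  75. ]
[[ 0.     0.316  0.949]
 [ 0.     0.949 -0.316]
 [-1.     0.    -0.   ]]
scene [(0.96, [120.6, 147.2, 215.1, 215.2])]
[[217, 152], [188, 216], [115, 206], [162, 143]] [[424.0, -201.0, 25.0], [669.0, -149.0, 25.0], [701.0, -315.0, 25.0], [441.0, -358.0, 25.0]] [250. 169. 264.] [ 558.7 -255.7   25. ]
top [(0.93, [320.1, 148.3, 393.5, 245.1])]
[[393, 235], [333, 245], [318, 157], [377, 147]] [[451.0, -359.0, 25.0], [422.0, -207.0, 25.0], [646.0, -166.0, 25.0], [675.0, -318.0, 25.0]] [155. 227. 154.] [ 548.4 -262.3   25. ]
```

```bash
python3 - <<'E'
from look import *
for c,(y0,y1,x0,x1),n in [('scene',(160,285,235,425),'gs.png'),('top',(135,230,120,280),'gt.png')]:
    im=imaging.grab_frame(c)[y0:y1,x0:x1,::-1]; cv2.imwrite('pics/'+n,cv2.resize(im,None,fx=4,fy=4,interpolation=cv2.INTER_CUBIC))
E
```

```text
(no output)
```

View pics/gs.png

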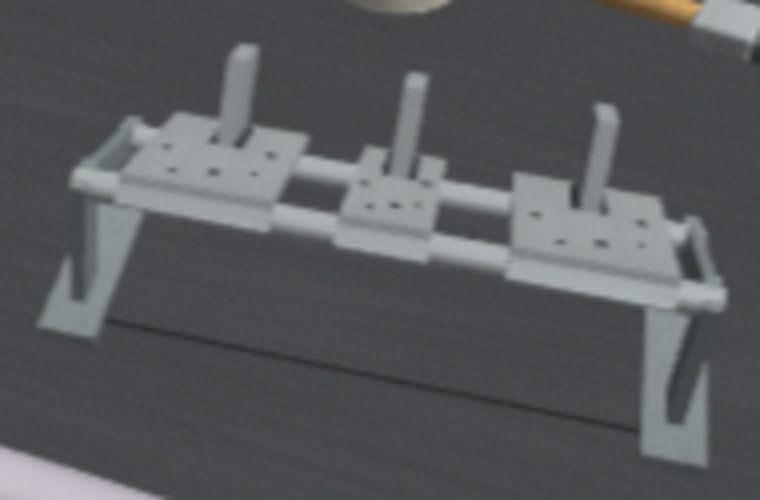

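View pics/gt.png

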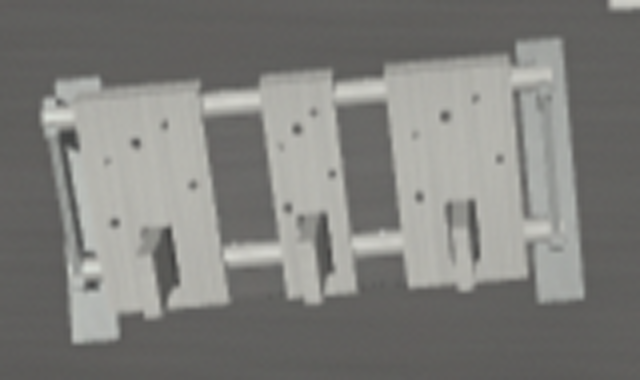

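The crops show the middle narrow plate, with its fin at about (197,200) px in the top view, and both ledge bar ends. I'll use the bar ends to get the yaw.

```bash
python3 - <<'E'
from geo import *
a=atz('top',(135+117/4,120+45/4),80);b=atz('top',(135+77/4,120+552/4),80)
c=atz('scene',(160+178/4,235+75/4),80);d=atz('scene',(160+297/4,235+722/4),80)
for p,q in((a,b),(d,c)):
    v=p-q;print(p.round(),q.round(),np.linalg.norm(v).round(1),'yaw',np.degrees(np.arctan2(-v[0],v[1])).round(2),((p+q)/2).round(1))
# plate edges yaw: fins
P=[(203.7,156.7),(199.6,197),(197.9,236.9)]
Q=np.array([atz('top',p,75) for p in P]);print(Q.round(1),np.linalg.norm(np.diff(Q,axis=0),axis=1))
# predict
for yaw in (7,8,9):
    y=np.radians(yaw);ex=np.array([np.cos(y),np.sin(y),0]);f=np.array([528.2,132.6,75])
    print(yaw,(f+98.1*ex).round(1))
    X=f+ (102*np.cos(np.radians(25))+45*np.sin(np.radians(25)))*ex; X[2]=75+102*np.sin(.4363)-45*np.cos(.4363)
    print(X.round(1),proj('top',X).round(1),proj('scene',X).round(1))
    for s in (1,-1):
        for L in (110,): print('tray')
T=np.array([[451,-359],[422,-207],[646,-166],[675,-318]],float)
print(np.degrees(np.arctan2(*(T[2]-T[1])[::-1])),np.degrees(np.arctan2(*(T[3]-T[0])[::-1])),np.degrees(np.arctan2(-(T[1]-T[0])[0],(T[1]-T[0])[1])))
E
```

```text
[610. 297.  80.] [641. -12.  80.] 310.2 yaw 5.84 [625.4 142.7  80. ]
[605. 300.  80.] [640.  -8.  80.] 310.3 yaw 6.5 [622.1 145.7  80. ]
[[515.  232.4  75. ]
 [527.1 134.7  75. ]
 [533.4  37.5  75. ]] [98.47751412 97.35151359]
7 [625.6 144.6  75. ]
[638.8 146.2  77.3] [153.9 193.6] [225.4 329.1]
tray
tray
8 [625.3 146.3  75. ]
[638.6 148.1  77.3] [154.  192.8] [225.6 330.1]
tray
tray
9 [625.1 147.9  75. ]
[638.3 150.   77.3] [154.1 192. ] [225.7 331.2]
tray
tray
10.372359139224718 10.372359139224718 10.80161823569071
```

```bash
cat > plan.py <<'E'
import numpy as np
from scipy.spatial.transform import Rotation as Ro
from cell import manip
def st():
    s=manip.read_state();q=s['eef_rot'];return s,np.array(s['tool_pos']),Ro.from_quat(np.r_[q[1:],q[0]])
def plate(yaw,tilt):  # plate axes in world; tilt deg = rise along +x
    return Ro.from_euler('ZY',[yaw,-tilt],degrees=True)
def toolR(Rp):
    M=Rp.as_matrix();return Ro.from_matrix(np.c_[-M[:,2],M[:,1],np.cross(-M[:,2],M[:,1])])
def row(p,R,p0=None,R0=None):
    if p0 is None: _,p0,R0=st()
    d=R0.inv().apply(np.array(p)-p0)/300; w=(R0.inv()*R).as_rotvec()/(np.pi/2)
    return np.round(np.r_[d,w],4).tolist()
YAW=6.2; LEDGE=np.array([624.5,145.,80.]);GX,GZ=5,3
def fin(tilt,ledge=LEDGE): return ledge+plate(YAW,tilt).apply([-91,0,37])
def tcp(finp,Rp,back=0): # TCP for grasp on fin
    return finp+Rp.apply([GX,0,GZ-19+back])
def report():
    s,p,R=st();print('t',s['t'],p.round(1),'F',np.round(s['contact_force'],1),'w',round(s['gripper_width'],1),'q',np.round(s['q'],2));return s,p,R
E
python3 - <<'E'
from plan import *
report();Rp=plate(YAW,25);f=fin(25);print(f)
h=tcp(f,Rp,90);print(h,row(h,toolR(Rp)))
E
```

```text
t 0.9 [197.7 593.  222.6] F [-0.4  0.5  0.1] w 87.2 q [-1.27  0.33 -0.06  1.46  0.02  1.35 -0.09]
[526.96296979 134.40408771  75.0751263 ]
[500.37717352 131.51594599 144.25499385] [0.2609, -1.1401, 1.4438, -0.2694, -0.2735, 0.0596]
```

>>> step_arm(motion=[0,-0.75,0.95,-0.2694,-0.2735,0.0596,-0.15,0,-0.75,0.95,-0.2694,-0.2735,0.0596,-0.15,0,-0.75,0.95,-0.2694,-0.2735,0.0596,-0.15,0,-0.75,0.95,-0.2694,-0.2735,0.0596,-0.15,0,-0.75,0.95,-0.2694,-0.2735,0.0596,-0.15,0,-0.75,0.95,-0.2694,-0.2735,0.0596,-0.15,0,-0.75,0.95,-0.2694,-0.2735,0.0596,-0.15,0,-0.75,0.95,-0.2694,-0.2735,0.0596,-0.15,0,-0.75,0.95,-0.2694,-0.2735,0.0596,-0.15,0,-0.75,0.95,-0.2694,-0.2735,0.0596,-0.15,0,-0.75,0.95,-0.2694,-0.2735,0.0596,-0.15,0,-0.75,0.95,-0.2694,-0.2735,0.0596,-0.15], squeeze=50)

```text
t: 2.1
tool_pos: [396.2, 290.5, 222.4]
eef_rot: [0.842, -0.03, 0.536, 0.046]
contact_force: [-0.2, -0.5, 0.2]
gripper_width: 49.5
```

```bash
python3 - <<'E'
from plan import *
report();Rp=plate(YAW,25);f=fin(25)
h=tcp(f,Rp,90);print(h,row(h,toolR(Rp)))
E
```

```text
t 2.1 [396.2 290.5 222.4] F [-0.2 -0.5  0.2] w 49.5 q [-1.11 -0.23  0.13  2.12  0.43  1.    0.52]
[500.37717352 131.51594599 144.25499385] [0.3577, -0.565, 0.1496, 0.0014, -0.0, -0.0002]
```

>>> step_arm(motion=[0.3577,-0.565,0.1496,0,0,0,-0.15,0.3577,-0.565,0.1496,0,0,0,-0.15,0.3577,-0.565,0.1496,0,0,0,-0.15,0.3577,-0.565,0.1496,0,0,0,-0.15,0.3577,-0.565,0.1496,0,0,0,-0.15,0.3577,-0.565,0.1496,0,0,0,-0.15,0.3577,-0.565,0.1496,0,0,0,-0.15,0.3577,-0.565,0.1496,0,0,0,-0.15])

```text
t: 2.9
tool_pos: [500.5, 132.0, 144.9]
eef_rot: [0.842, -0.03, 0.536, 0.047]
contact_force: [-0.4, 1.1, 0.3]
gripper_width: 50.2
```

```bash
python3 - <<'E'
from plan import *
report();Rp=plate(YAW,25);f=fin(25)
h=tcp(f,Rp,0);print(h,row(h,toolR(Rp)))
from look import *
im=snap('scene','h_s.png');im2=imaging.grab_frame('top')
cv2.imwrite('pics/h_s4.png',cv2.resize(im[120:270,235:425,::-1],None,fx=4,fy=4,interpolation=cv2.INTER_CUBIC))
cv2.imwrite('pics/h_t4.png',cv2.resize(im2[135:285,120:280,::-1],None,fx=4,fy=4,interpolation=cv2.INTER_CUBIC))
E
```

```text
t 2.9 [500.5 132.  144.9] F [-0.4  1.1  0.3] w 50.2 q [-0.97 -0.19  0.49  2.24  0.38  0.69  0.97]
[538.19034523 135.62377099  62.68729302] [0.3016, -0.0018, -0.0015, 0.0016, 0.0005, -0.0008]
```

View pics/h_s4.png

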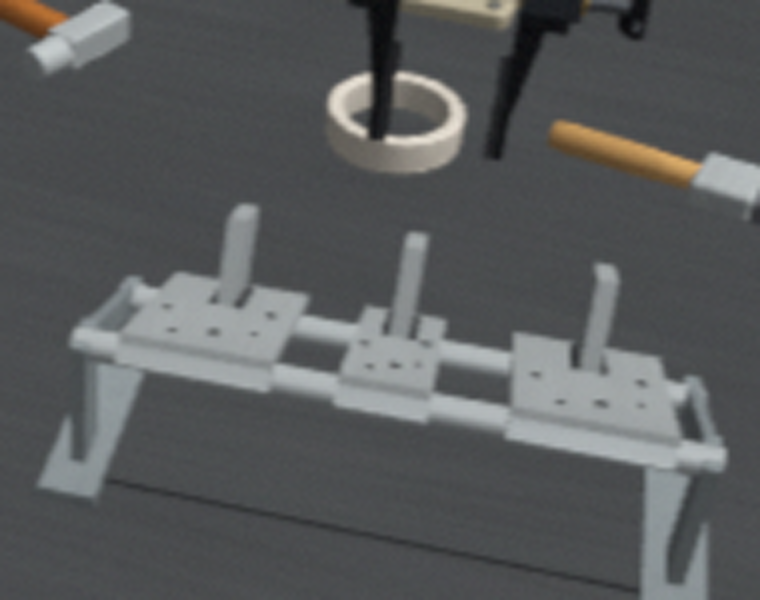

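View pics/h_t4.png

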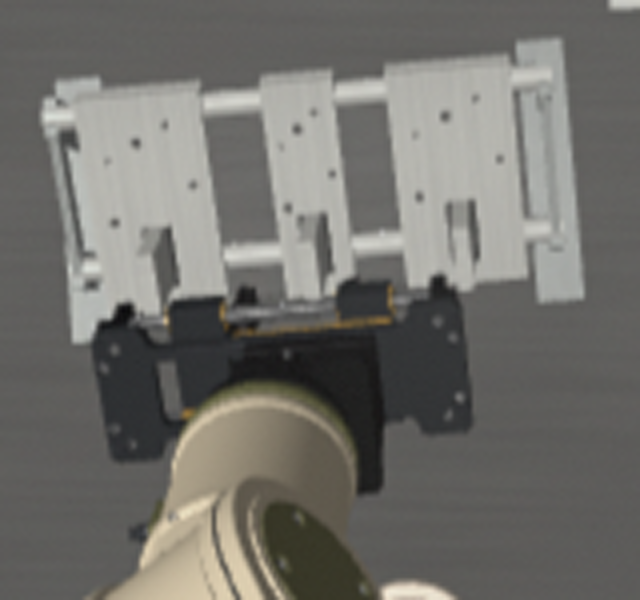

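```bash
python3 - <<'E'
from plan import *; from geo import *
s,p,R=st()
for sg in(-1,1):
    X=p+R.apply([0,sg*27,0]);print([( (v:=proj(c,X))[1]-o[0])*4 for c,o in(('scene',(235,120)),)],(proj('scene',X)[0]-120)*4)
f=fin(25);print('fin ctr scene crop',(proj('scene',f)[::-1]-[235,120])*4,'top',(proj('top',f)[::-1]-[120,135])*4)
Rp=plate(YAW,25);t=f+Rp.apply([0,0,24]);print('fin top',(proj('scene',t)[::-1]-[235,120])*4,'top',(proj('top',t)[::-1]-[120,135])*4)
E
```

```text
[np.float64(378.54706098154907)] 136.8850246256111
[np.float64(484.9807257899979)] 153.05192323322774
fin ctr scene crop [407.80266956 282.41135989] top [308.43563042 258.66197803]
fin top [415.49019443 238.27390403] top [305.37757136 273.67236519]
```

```bash
sed -i 's/145\.,80/143.2,80/' plan.py; python3 - <<'E'
from plan import *
report();Rp=plate(YAW,25);f=fin(25)
for b in (40,0):
  h=tcp(f,Rp,b);print(h,row(h,toolR(Rp)))
E
```

```text
t 3.0 [500.5 131.5 144.8] F [ 0.1 -0.  -0.3] w 49.5 q [-0.97 -0.19  0.49  2.24  0.38  0.69  0.97]
[521.38449114 131.99807099  98.9396045 ] [0.1677, -0.006, -0.0019, 0.0012, 0.0005, -0.0007]
[538.19034523 133.82377099  62.68729302] [0.301, -0.0062, -0.002, 0.0012, 0.0005, -0.0007]
```

>>> step_arm(motion=[0.09,-0.006,-0.002,0,0,0,-0.15,0.17,-0.006,-0.002,0,0,0,-0.15,0.23,-0.006,-0.002,0,0,0,-0.15,0.27,-0.006,-0.002,0,0,0,-0.15,0.3,-0.006,-0.002,0,0,0,-0.15,0.3,-0.006,-0.002,0,0,0,-0.15,0.3,-0.006,-0.002,0,0,0,-0.15,0.3,-0.006,-0.002,0,0,0,-0.15])

```text
t: 3.8
tool_pos: [538.2, 132.9, 63.1]
eef_rot: [0.842, -0.029, 0.536, 0.046]
contact_force: [0.4, 0.3, -0.1]
gripper_width: 50.5
```

```bash
python3 - <<'E'
from plan import *
report()
from look import *
im=imaging.grab_frame('scene')
cv2.imwrite('pics/g_s4.png',cv2.resize(im[120:270,235:425,::-1],None,fx=4,fy=4,interpolation=cv2.INTER_CUBIC))
E
```

```text
t 3.8 [538.2 132.9  63.1] F [ 0.4  0.3 -0.1] w 50.5 q [-0.97  0.07  0.59  2.24  0.19  0.43  1.14]
```

View pics/g_s4.png

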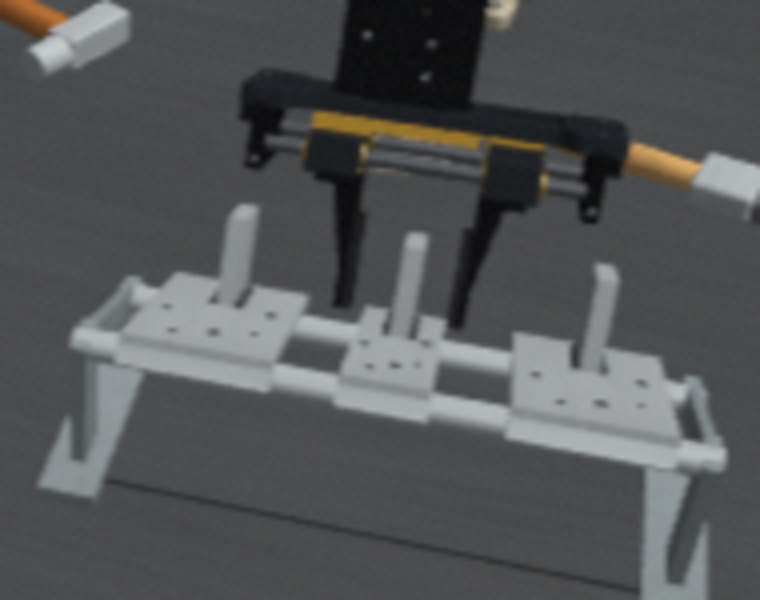

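The fingers straddle the fin: the tips are at (343,305) and (458,327) in the crop, with the fin base at about (402,335). I'll close now.

>>> step_arm(motion=[0,0,0,0,0,0,0.5,0,0,0,0,0,0,0.7,0,0,0,0,0,0,0.8,0,0,0,0,0,0,1,0,0,0,0,0,0,1,0,0,0,0,0,0,1,0,0,0,0,0,0,1,0,0,0,0,0,0,1], squeeze=50)

```text
t: 4.65
tool_pos: [538.2, 132.5, 62.5]
eef_rot: [0.842, -0.029, 0.536, 0.046]
contact_force: [-0.7, 1.3, 0.8]
gripper_width: 9.5
```

```bash
python3 - <<'E'
from plan import *
s,p0,R0=report()
# rotate about ledge: point in plate frame relative to TCP
Rp0=plate(YAW,25)
off=np.array([-91+GX,0,37+GZ-19])  # TCP rel ledge in plate axes
print('ledge from tcp',p0-Rp0.apply(off))
led=p0-Rp0.apply(off)
for t in (21,17,13,9,5,2,0):
    Rp=plate(YAW,t);print(t,row(led+Rp.apply(off)+[0,0,0.0],toolR(Rp),p0,toolR(Rp0)))
E
```

```text
t 4.65 [538.2 132.5  62.5] F [-0.7  1.3  0.8] w 9.5 q [-0.97  0.07  0.59  2.24  0.19  0.43  1.14]
ledge from tcp [624.50448001 141.91801779  79.83191391]
21 [-0.0198, 0.0, 0.0056, 0.0, 0.0444, 0.0]
17 [-0.0392, -0.0, 0.0125, 0.0, 0.0889, -0.0]
13 [-0.0581, 0.0, 0.0208, 0.0, 0.1333, 0.0]
9 [-0.0763, 0.0, 0.0304, 0.0, 0.1778, -0.0]
5 [-0.0938, 0.0, 0.0412, 0.0, 0.2222, -0.0]
2 [-0.1064, 0.0, 0.0501, 0.0, 0.2556, 0.0]
0 [-0.1146, 0.0, 0.0564, 0.0, 0.2778, 0.0]
```

>>> step_arm(motion=[-0.01,0,0.0027,0,0.0222,0,1,-0.0198,0,0.0056,0,0.0444,0,1,-0.0296,0,0.009,0,0.0667,0,1,-0.0392,0,0.0125,0,0.0889,0,1,-0.0392,0,0.0125,0,0.0889,0,1,-0.0392,0,0.0125,0,0.0889,0,1])

```text
t: 5.25
tool_pos: [536.9, 132.0, 74.6]
eef_rot: [0.803, -0.032, 0.593, 0.043]
contact_force: [0.2, -0.5, 1.1]
gripper_width: 9.6
```

```bash
cat > chk.py <<'E'
import sys
from plan import *
from look import *
s,p,R=report();print(R.as_matrix()[:,0].round(3))
im=imaging.grab_frame('scene')
cv2.imwrite('pics/'+sys.argv[1],cv2.resize(im[120:270,235:425,::-1],None,fx=4,fy=4,interpolation=cv2.INTER_CUBIC))
E
python3 chk.py t1.png
```

```text
t 5.25 [536.9 132.   74.6] F [ 0.2 -0.5  1.1] w 9.6 q [-0.91  0.12  0.57  2.11  0.01  0.64  1.32]
[ 0.292  0.031 -0.956]
```

View pics/t1.png

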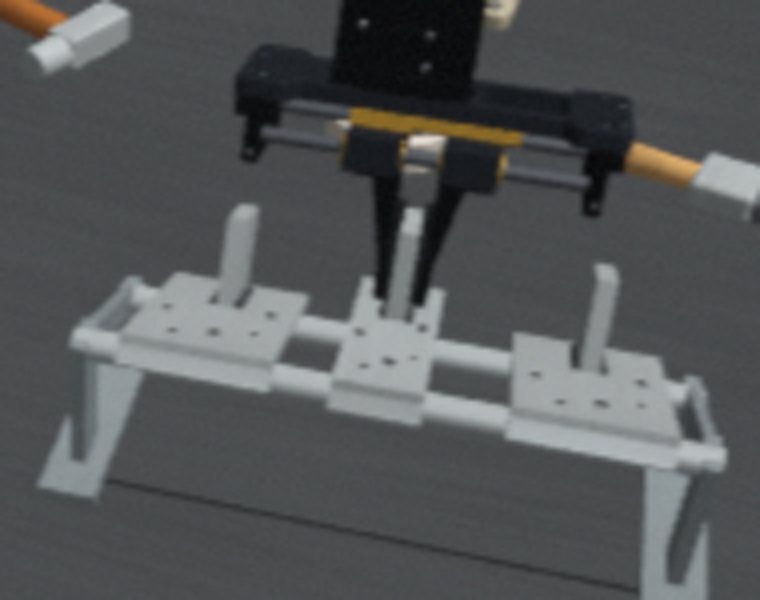

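The plate has tilted and the lip is still over the ledge, with low forces. I'll carry on to level.

```bash
python3 - <<'E'
from plan import *
s,p0,R0=report()
off=np.array([-91+GX,0,37+GZ-19]);led=np.array([624.5,141.9,79.9])
for t in (15,13,11,9,7,5,3,1,0):
    Rp=plate(YAW,t);print(t,row(led+Rp.apply(off),toolR(Rp),led+plate(YAW,17).apply(off),toolR(plate(YAW,17))))
E
```

```text
t 5.3 [536.8 132.   74.6] F [ 0.9 -0.1  1.6] w 9.5 q [-0.91  0.12  0.57  2.11  0.01  0.64  1.32]
15 [-0.01, 0.0, 0.0026, -0.0, 0.0222, -0.0]
13 [-0.0198, 0.0, 0.0056, -0.0, 0.0444, 0.0]
11 [-0.0296, 0.0, 0.0089, -0.0, 0.0667, 0.0]
9 [-0.0392, 0.0, 0.0125, -0.0, 0.0889, -0.0]
7 [-0.0487, 0.0, 0.0165, -0.0, 0.1111, 0.0]
5 [-0.0581, 0.0, 0.0208, -0.0, 0.1333, -0.0]
3 [-0.0673, 0.0, 0.0254, 0.0, 0.1556, 0.0]
1 [-0.0763, 0.0, 0.0304, -0.0, 0.1778, 0.0]
0 [-0.0808, 0.0, 0.033, -0.0, 0.1889, 0.0]
```

>>> step_arm(motion=[-0.01,0,0.0026,0,0.0222,0,1,-0.0198,0,0.0056,0,0.0444,0,1,-0.0296,0,0.0089,0,0.0667,0,1,-0.0392,0,0.0125,0,0.0889,0,1,-0.0487,0,0.0165,0,0.1111,0,1,-0.0581,0,0.0208,0,0.1333,0,1,-0.0673,0,0.0254,0,0.1556,0,1,-0.0763,0,0.0304,0,0.1778,0,1,-0.0808,0,0.033,0,0.1889,0,1,-0.0808,0,0.033,0,0.1889,0,1,-0.0808,0,0.033,0,0.1889,0,1])

```text
t: 6.4
tool_pos: [539.3, 132.4, 100.8]
eef_rot: [0.707, -0.038, 0.705, 0.038]
contact_force: [1.3, -0.6, 2.4]
gripper_width: 9.7
```

```bash
python3 chk.py t2.png
```

```text
t 6.4 [539.3 132.4 100.8] F [ 1.3 -0.6  2.4] w 9.7 q [-0.8   0.31  0.56  1.82 -0.18  1.06  1.51]
[ 0.002 -0.    -1.   ]
```

View pics/t2.png

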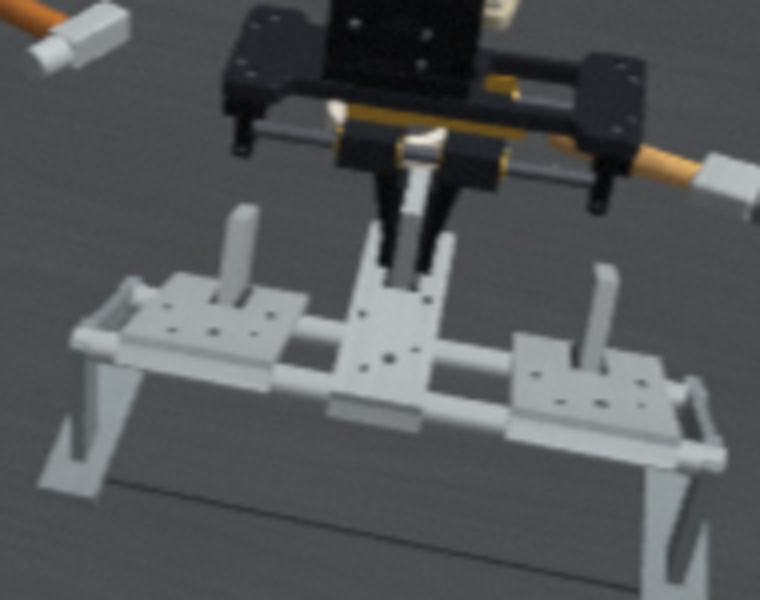

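The plate is level with the lip still over the far side of the bar, and forces are about 2 N. I'll lift straight up, easing slightly uphill.

>>> step_arm(motion=[0,0,0.003,0,0,0,1,-0.015,0,0.006,0,0,0,1,-0.035,0,0.008,0,0,0,1,-0.06,0,0.008,0,0,0,1,-0.1,0,0.008,0,0,0,1,-0.15,0,0.008,0,0,0,1,-0.2,0,0.008,0,0,0,1,-0.25,0,0.008,0,0,0,1,-0.25,0,0.008,0,0,0,1,-0.25,0,0.008,0,0,0,1])

```text
t: 7.45
tool_pos: [541.4, 132.9, 176.0]
eef_rot: [0.706, -0.038, 0.706, 0.038]
contact_force: [-0.2, 0.3, -3.5]
gripper_width: 10.0
```

```bash
python3 chk.py t3.png; python3 - <<'E'
from plan import *
s,p0,R0=st()
TY=10.4; tray=np.array([547.5,-265,4.])
# plate rests: lip edge and lower end on floor; tilt 
a=np.degrees(np.arcsin(16/137))
Rp=plate(TY,a)
# plate centre over tray centre -> fin at -35 along x
# lower end bottom corner at fin + (-35,-29)
for h in (90,25,6,1):
    f=tray+plate(TY,0).apply([-35,0,0]); f[2]=4+h+ -(Rp.apply([-35,0,-29])[2])
    g=tcp(f,Rp); print(h,f.round(1),g.round(1),row(g,toolR(Rp)))
E
```

```text
t 7.45 [541.4 132.9 176. ] F [-0.2  0.3 -3.5] w 10.0 q [-0.82  0.23  0.58  1.73 -0.13  1.22  1.47]
[ 0.001  0.    -1.   ]
90 [ 513.1 -271.3  126.9] [ 519.8 -270.1  111.6] [0.2131, -1.3272, -0.2156, -0.0465, -0.0748, 0.0028]
25 [ 513.1 -271.3   61.9] [ 519.8 -270.1   46.6] [0.4297, -1.3272, -0.2155, -0.0465, -0.0748, 0.0028]
6 [ 513.1 -271.3   42.9] [ 519.8 -270.1   27.6] [0.4931, -1.3272, -0.2155, -0.0465, -0.0748, 0.0028]
1 [ 513.1 -271.3   37.9] [ 519.8 -270.1   22.6] [0.5097, -1.3272, -0.2154, -0.0465, -0.0748, 0.0028]
```

View pics/t3.png

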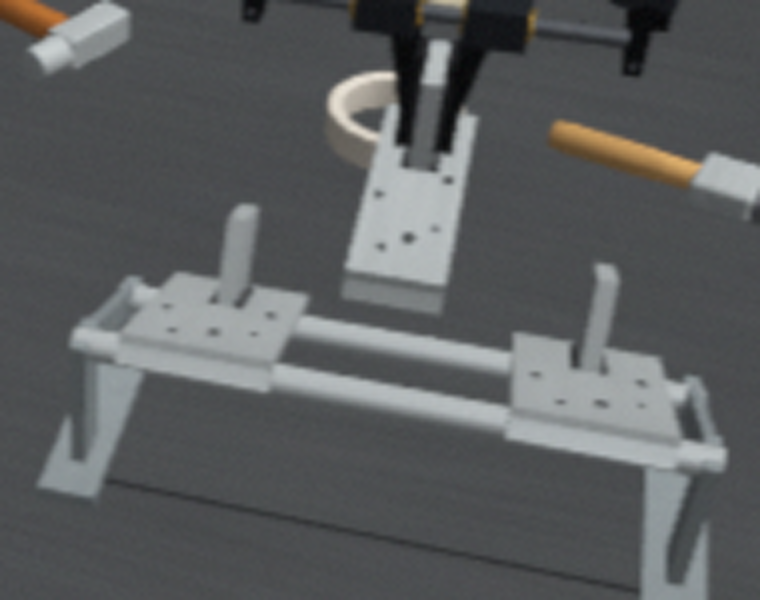

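The plate lifted cleanly and the wide plates are undisturbed. I'll carry it to the tray.

>>> step_arm(motion=[0,-0.05,-0.01,0,0,0,1,0,-0.15,-0.03,-0.01,0,0,1,0,-0.25,-0.05,-0.02,0,0,1,0,-0.35,-0.06,-0.025,0,0,1,0,-0.45,-0.07,-0.03,0,0,1,0,-0.55,-0.09,-0.035,0,0,1,0,-0.65,-0.11,-0.04,0,0,1,0,-0.75,-0.13,-0.046,0,0,1,0,-0.85,-0.15,-0.046,0,0,1,0,-0.93,-0.17,-0.046,0,0,1,0,-0.98,-0.17,-0.046,0,0,1,0,-0.98,-0.17,-0.046,0,0,1])

```text
t: 8.7
tool_pos: [521.0, -168.5, 175.4]
eef_rot: [0.704, -0.063, 0.705, 0.062]
contact_force: [-0.8, -0.2, -3.8]
gripper_width: 9.7
```

```bash
cat > place.py <<'E'
from plan import *
s,p0,R0=report()
TY=10.4; tray=np.array([547.5,-265,4.])
a=np.degrees(np.arcsin(16/137))
Rp=plate(TY,a)
for h in (90,40,25,6,1,0):
    f=tray+plate(TY,0).apply([-35,0,0]); f[2]=4+h+ -(Rp.apply([-35,0,-29])[2])
    g=tcp(f,Rp); print(h,g.round(1),row(g,toolR(Rp)))
E
python3 place.py
```

```text
t 8.7 [ 521.  -168.5  175.4] F [-0.8 -0.2 -3.8] w 9.7 q [-0.43  0.23  0.76  1.77 -0.17  1.21  2.12]
90 [ 519.8 -270.1  111.6] [0.2131, -0.3323, -0.0631, -0.0035, -0.0753, 0.0009]
40 [ 519.8 -270.1   61.6] [0.3798, -0.3321, -0.0629, -0.0035, -0.0753, 0.0009]
25 [ 519.8 -270.1   46.6] [0.4298, -0.332, -0.0628, -0.0035, -0.0753, 0.0009]
6 [ 519.8 -270.1   27.6] [0.4931, -0.3319, -0.0627, -0.0035, -0.0753, 0.0009]
1 [ 519.8 -270.1   22.6] [0.5098, -0.3319, -0.0627, -0.0035, -0.0753, 0.0009]
0 [ 519.8 -270.1   21.6] [0.5131, -0.3319, -0.0627, -0.0035, -0.0753, 0.0009]
```

>>> step_arm(motion=[0.05,-0.09,-0.02,0,-0.02,0,1,0.1,-0.18,-0.04,0,-0.04,0,1,0.15,-0.27,-0.05,0,-0.06,0,1,0.2,-0.332,-0.063,-0.0035,-0.0753,0,1,0.25,-0.332,-0.063,-0.0035,-0.0753,0,1,0.3,-0.332,-0.063,-0.0035,-0.0753,0,1,0.3,-0.332,-0.063,-0.0035,-0.0753,0,1,0.3,-0.332,-0.063,-0.0035,-0.0753,0,1])

```text
t: 9.5
tool_pos: [522.0, -265.3, 85.7]
eef_rot: [0.744, -0.062, 0.661, 0.07]
contact_force: [-0.2, 0.4, -2.4]
gripper_width: 10.0
```

```bash
python3 place.py; python3 - <<'E'
from look import *
im=imaging.grab_frame('scene')
cv2.imwrite('pics/p_s.png',cv2.resize(im[90:240,90:280,::-1],None,fx=4,fy=4,interpolation=cv2.INTER_CUBIC))
im=imaging.grab_frame('top')
cv2.imwrite('pics/p_t.png',cv2.resize(im[130:270,280:440,::-1],None,fx=4,fy=4,interpolation=cv2.INTER_CUBIC))
E
```

```text
t 9.5 [ 522.  -265.3   85.7] F [-0.2  0.4 -2.4] w 10.0 q [-0.19  0.36  0.74  1.85 -0.39  0.97  2.48]
90 [ 519.8 -270.1  111.6] [-0.087, -0.0144, -0.0001, 0.0038, 0.0003, -0.0005]
40 [ 519.8 -270.1   61.6] [0.0785, -0.0144, -0.0196, 0.0038, 0.0003, -0.0005]
25 [ 519.8 -270.1   46.6] [0.1282, -0.0144, -0.0255, 0.0038, 0.0003, -0.0005]
6 [ 519.8 -270.1   27.6] [0.1911, -0.0144, -0.0329, 0.0038, 0.0003, -0.0005]
1 [ 519.8 -270.1   22.6] [0.2076, -0.0144, -0.0349, 0.0038, 0.0003, -0.0005]
0 [ 519.8 -270.1   21.6] [0.2109, -0.0144, -0.0352, 0.0038, 0.0003, -0.0005]
```

View pics/p_s.png

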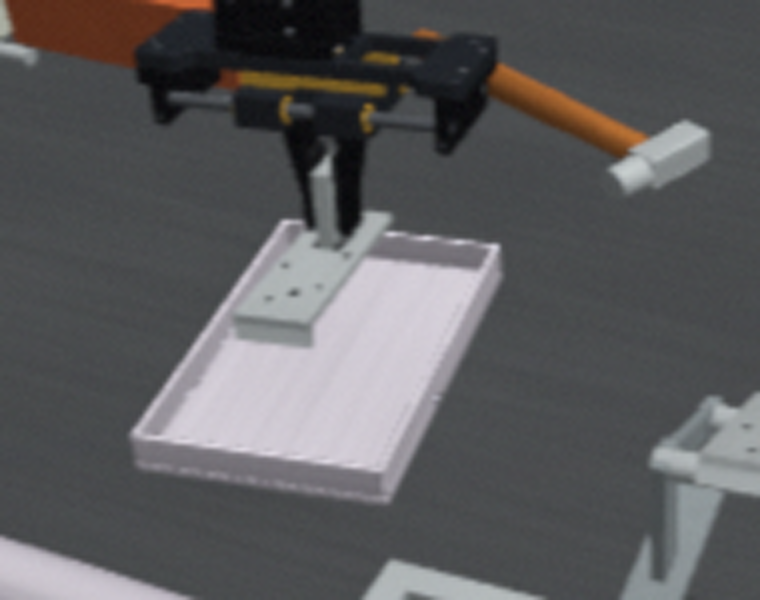

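View pics/p_t.png

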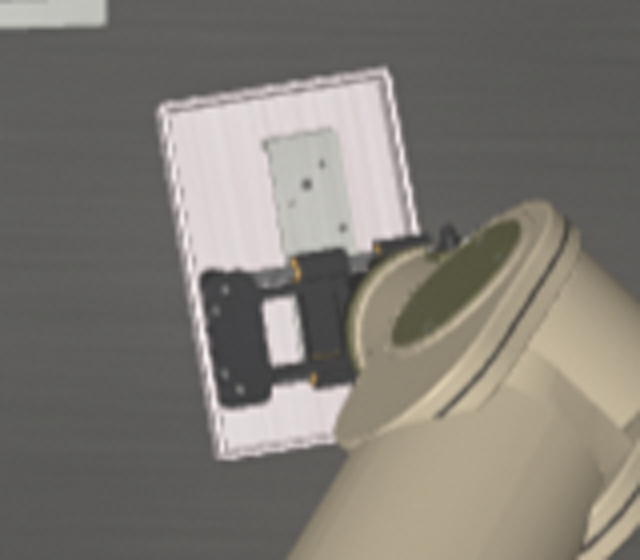

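The plate is over the tray interior with margin, but joint 7 is at 2.48 and its limit is 2.6. Before lowering I'll back the yaw off by about 10° and shift slightly toward +y; the plate still fits easily.

```bash
sed -i 's/TY=10.4; tray=np.array(\[547.5,-265,4.\])/TY=0; tray=np.array([549,-257,4.])/; s/(90,40/(90,64,40/' place.py; python3 place.py
```

```text
t 9.6 [ 522.5 -265.8   86.5] F [-0.2 -0.6 -2.3] w 9.5 q [-0.19  0.36  0.74  1.84 -0.39  0.97  2.48]
90 [ 520.8 -257.   111.6] [-0.0829, 0.0299, 0.0101, 0.1184, 0.0013, -0.0136]
64 [ 520.8 -257.    85.6] [0.0031, 0.0299, -0.0002, 0.1184, 0.0013, -0.0136]
40 [ 520.8 -257.    61.6] [0.0825, 0.03, -0.0097, 0.1184, 0.0013, -0.0136]
25 [ 520.8 -257.    46.6] [0.1322, 0.03, -0.0157, 0.1184, 0.0013, -0.0136]
6 [ 520.8 -257.    27.6] [0.1951, 0.0301, -0.0232, 0.1184, 0.0013, -0.0136]
1 [ 520.8 -257.    22.6] [0.2116, 0.0301, -0.0252, 0.1184, 0.0013, -0.0136]
0 [ 520.8 -257.    21.6] [0.2149, 0.0301, -0.0256, 0.1184, 0.0013, -0.0136]
```

>>> step_arm(motion=[0.003,0.015,0,0.04,0,-0.005,1,0.003,0.03,0,0.08,0,-0.01,1,0.003,0.03,0,0.1184,0.0013,-0.0136,1,0.003,0.03,0,0.1184,0.0013,-0.0136,1,0.003,0.03,0,0.1184,0.0013,-0.0136,1])

```text
t: 10.1
tool_pos: [520.6, -257.3, 85.5]
eef_rot: [0.747, -0.0, 0.664, 0.0]
contact_force: [0.3, 0.6, -2.7]
gripper_width: 9.8
```

```bash
python3 place.py
```

```text
t 10.1 [ 520.6 -257.3   85.5] F [ 0.3  0.6 -2.7] w 9.8 q [-0.26  0.35  0.79  1.87 -0.38  0.94  2.27]
90 [ 520.8 -257.   111.6] [-0.0863, 0.0011, 0.0108, 0.0008, 0.0001, -0.0]
64 [ 520.8 -257.    85.6] [-0.0003, 0.0011, 0.0007, 0.0008, 0.0001, -0.0]
40 [ 520.8 -257.    61.6] [0.0792, 0.0011, -0.0087, 0.0008, 0.0001, -0.0]
25 [ 520.8 -257.    46.6] [0.1288, 0.0011, -0.0145, 0.0008, 0.0001, -0.0]
6 [ 520.8 -257.    27.6] [0.1917, 0.0011, -0.0219, 0.0008, 0.0001, -0.0]
1 [ 520.8 -257.    22.6] [0.2083, 0.0011, -0.0239, 0.0008, 0.0001, -0.0]
0 [ 520.8 -257.    21.6] [0.2116, 0.0011, -0.0243, 0.0008, 0.0001, -0.0]
```

Joint 7 is now at 2.27. I'll lower to about 6 mm above the floor.

>>> step_arm(motion=[0.05,0,-0.005,0,0,0,1,0.1,0,-0.011,0,0,0,1,0.14,0,-0.016,0,0,0,1,0.17,0,-0.019,0,0,0,1,0.19,0,-0.022,0,0,0,1,0.19,0,-0.022,0,0,0,1,0.19,0,-0.022,0,0,0,1])

```text
t: 10.8
tool_pos: [520.3, -257.8, 27.7]
eef_rot: [0.747, 0.0, 0.665, -0.001]
contact_force: [-0.8, 0.1, -2.7]
gripper_width: 9.5
```

```bash
python3 place.py; python3 - <<'E'
from look import *
im=imaging.grab_frame('scene')
cv2.imwrite('pics/q_s.png',cv2.resize(im[90:240,90:280,::-1],None,fx=4,fy=4,interpolation=cv2.INTER_CUBIC))
E
```

```text
t 10.8 [ 520.3 -257.8   27.7] F [-0.8  0.1 -2.7] w 9.5 q [-0.2   0.44  0.73  1.91 -0.47  0.84  2.34]
90 [ 520.8 -257.   111.6] [-0.2775, 0.0026, 0.0341, -0.0008, -0.0004, 0.0002]
64 [ 520.8 -257.    85.6] [-0.1915, 0.0026, 0.0241, -0.0008, -0.0004, 0.0002]
40 [ 520.8 -257.    61.6] [-0.112, 0.0026, 0.0148, -0.0008, -0.0004, 0.0002]
25 [ 520.8 -257.    46.6] [-0.0623, 0.0026, 0.009, -0.0008, -0.0004, 0.0002]
6 [ 520.8 -257.    27.6] [0.0006, 0.0026, 0.0016, -0.0008, -0.0004, 0.0002]
1 [ 520.8 -257.    22.6] [0.0171, 0.0026, -0.0003, -0.0008, -0.0004, 0.0002]
0 [ 520.8 -257.    21.6] [0.0204, 0.0026, -0.0007, -0.0008, -0.0004, 0.0002]
```

View pics/q_s.png

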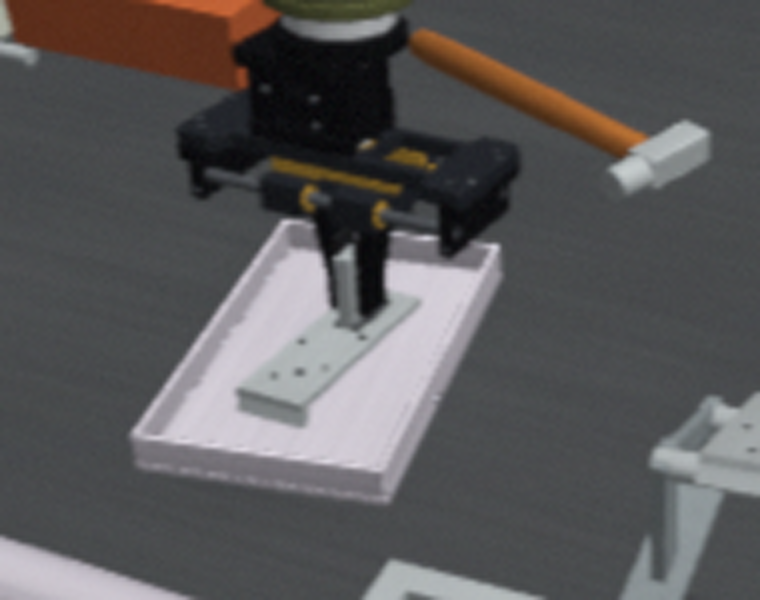

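The plate is well inside the tray, just above the floor. I'll ease it down until it touches.

>>> step_arm(motion=[0.006,0,-0.0007,0,0,0,1,0.01,0,-0.0012,0,0,0,1,0.014,0,-0.0016,0,0,0,1,0.017,0,-0.002,0,0,0,1,0.017,0,-0.002,0,0,0,1])

```text
t: 11.35
tool_pos: [520.1, -257.5, 22.3]
eef_rot: [0.747, 0.0, 0.665, -0.0]
contact_force: [0.1, 0.1, -3.1]
gripper_width: 9.7
```

>>> step_arm(motion=[0.003,0,-0.0004,0,0,0,1,0.006,0,-0.0007,0,0,0,1,0.006,0,-0.0007,0,0,0,1])

```text
t: 11.65
tool_pos: [520.5, -257.7, 21.3]
eef_rot: [0.747, 0.001, 0.665, -0.0]
contact_force: [-2.4, 1.5, 6.4]
gripper_width: 9.3
```

Contact with about 9 N of upward load. I'll release with a partial opening, then back off.

>>> step_arm(motion=[0,0,0,0,0,0,0.6,0,0,0,0,0,0,0.4,0,0,0,0,0,0,0.2,0,0,0,0,0,0,0.2,0,0,0,0,0,0,0.2])

```text
t: 12.15
tool_pos: [520.2, -257.5, 20.6]
eef_rot: [0.747, 0.0, 0.665, -0.0]
contact_force: [0.4, 0.1, 0.3]
gripper_width: 33.8
```

>>> step_arm(motion=[-0.03,0,0,0,0,0,0.2,-0.08,0,0,0,0,0,0.2,-0.15,0,0,0,0,0,0.2,-0.25,0,0,0,0,0,0.2,-0.38,0,0,0,0,0,0.2,-0.5,0,0,0,0,0,0.2,-0.6,0.2,0,0,0,0,0.2,-0.6,0.4,0,0,0,0,0.2,-0.6,0.4,0,0,0,0,0.2,-0.6,0.4,0,0,0,0,0.2,-0.6,0.4,0,0,0,0,0.2])

```text
t: 13.25
tool_pos: [499.5, -137.7, 200.4]
eef_rot: [0.747, 0.0, 0.664, 0.0]
contact_force: [0.6, 0.4, -0.6]
gripper_width: 34.7
```

```bash
python3 - <<'E'
from look import *
from plan import *; from geo import *
report()
snap('scene','f_s.png');snap('top','f_t.png')
for n in ['narrow_fin','wide_a_fin','wide_b_fin']:
  for c in ['scene','top']:
    print(n,c,[(np.round(d['at'],1).tolist(),round(d['score'],2)) for d in models.mark_of(c,n)][:3])
E
```

```text
t 13.25 [ 499.5 -137.7  200.4] F [ 0.6  0.4 -0.6] w 34.7 q [-0.58 -0.01  0.79  1.9  -0.02  1.13  1.78]
narrow_fin scene [([165.2, 180.6], 0.73)]
narrow_fin top [([208.6, 354.4], 0.66)]
wide_a_fin scene [([182.6, 297.0], 0.86)]
wide_a_fin top [([196.9, 239.0], 0.77), ([207.3, 160.2], 0.22)]
wide_b_fin scene [([199.0, 384.6], 0.65)]
wide_b_fin top [([206.1, 157.9], 0.79), ([197.1, 238.5], 0.62), ([158.9, 191.1], 0.17)]
```

View pics/f_s.png

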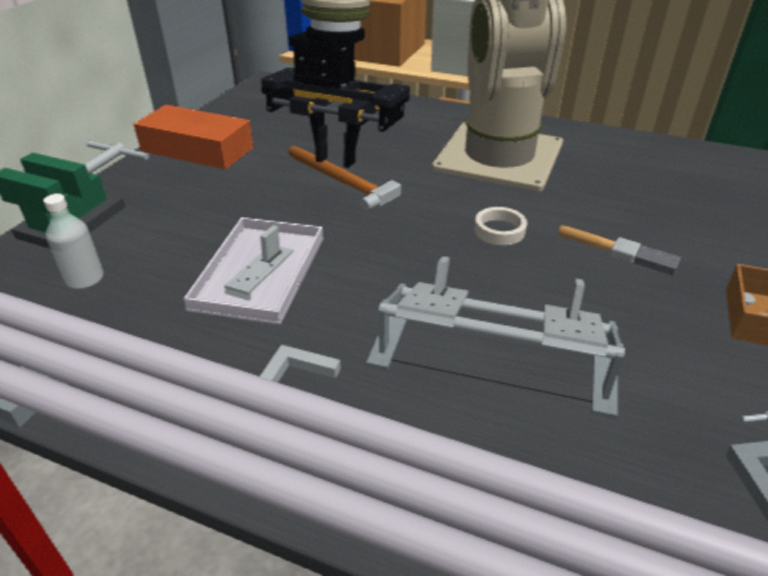

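View pics/f_t.png

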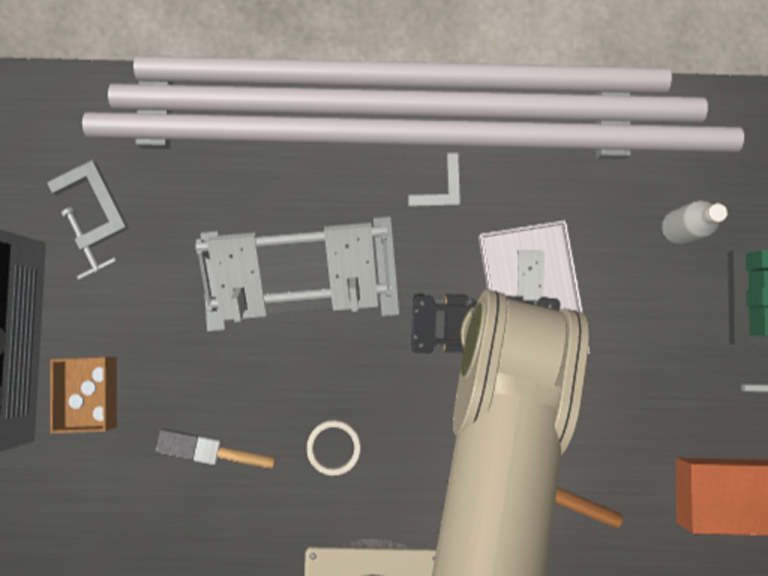

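The plate lies fin up inside the tray: its fin is at (270,243) in the scene view and its far end at (530,260) in the top view. Both wide plates hang where they were, and the gripper is clear. I'll hand in.

```bash
python3 -c "
from cell import workorder; print(workorder.close_job())"
```

```text
the job is handed in; nothing more can be done
None
```

The narrow plate is in the tray, fin up, and I handed the job in at about 13.6 s of the 38 s allowed. I gripped its fin, tilted it about the ledge bar until level with the lip still hooked, and lifted it off. I then lowered it onto the tray floor, let go and backed away.

- **Last checks:** in the final pictures the plate lies inside the tray walls and both wide plates hang where they were. The gripper was empty and about 18 cm above the tray. The highest force I read was about 7 N, when the plate touched the floor.
- **Not quite level in the tray:** the plate rests on its 16 mm lip and its lower end, so it slopes by about 7°.
- **Not quite square in the tray:** I turned it about 10° off the tray's axis, because joint 7 had reached 2.48 against its 2.6 limit. It was 2.34 just before the plate touched down.
- **Disagreements:** the two cameras differed by a few mm on the fin's position, and by up to 15 mm on one wide plate's fin. I adjusted the grasp using the gripper's own position in the picture. In the last top view the arm hides the narrow plate's fin, so the scene view is what confirms it is upright.

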